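# Cover the food pans with their own lids

## Task

Serving is over: close each of the four open containers with the lid that belongs to it, seated flat and square with its plug down in the mouth: the oblong, square and round steel lids on the steel pans of their shape, and the top lid of the nested pile of white lids on the small paper cup. Take only that one lid from the pile, and leave the containers and the rest of the pile standing where they are, with the other lids still nested.

Things in the scene. Friction and masses are not known exactly. Their poses are not given: they have to be found in the camera images.
- pan_oblong: Oblong stainless steel food pan holding brown eggs, loose, 0.9 kg, open at the top. Rim 176 mm along its x by 108 mm along its y, 65 mm tall, mouth 156 x 88 mm inside a 10 mm wide flat rim. Origin: centre of its underside; z up.
- pan_square: Square stainless steel food pan holding green limes, loose, 0.8 kg, open at the top. Rim 124 x 124 mm (sides along x and y), 65 mm tall, mouth 104 x 104 mm. Origin: centre of its underside; z up.
- pan_round: Round stainless steel food pan holding red sausages, loose, 0.8 kg, open at the top. Rim 140 mm across, 65 mm tall, mouth 122 mm across. Origin: centre of its underside; z up.
- cup: Small round brown paper portion cup holding three cherry tomatoes, loose, 0.15 kg, open at the top. Rim 62 mm across, 55 mm tall, mouth 57 mm across. Origin: centre of its underside; z up.
- lid_oblong: Steel lid of the oblong pan, about 0.22 kg, plug down on the table. Plate 176 (x) x 108 mm (y), top 11 mm above the origin; below it a round-edged plug 142 x 74 mm, 8 mm deep. Bent-rod handle along its x: bar 10 mm thick, 90 mm long, centre line 39 mm above the origin, 23 mm free beneath. Seated: origin 57 mm above the pan's; half turns are the same. Origin: centre of the plug's underside, z up.
- lid_square: Steel lid of the square pan, about 0.2 kg, plug down on the table. Plate 124 x 124 mm, top 11 mm above the origin; below it a round-edged plug 90 x 90 mm, 8 mm deep. Bent-rod handle along its x: bar 10 mm thick, 70 mm long, centre line 39 mm above the origin, 23 mm free beneath. Seated: origin 57 mm above the pan's; fits in any quarter turn. Origin: centre of the plug's underside, z up.
- lid_round: Steel lid of the round pan, about 0.2 kg, plug down on the table. Plate 142 mm across, top 11 mm above the origin; below it a bevelled plug 108 mm across, 8 mm deep. In its middle a black round knob 28 mm across, from 24 to 42 mm above the origin, on a 12 mm stem. Seated: origin 57 mm above the pan's. Origin: centre of the plug's underside, z up.
- cup_lid: White lid of the paper cup, 20 g, topmost of the nested pile. Bead 64 mm across, from 4 to 12 mm above the origin, top recessed inside it; plug below, 47 mm across, 4 mm deep. Grip across the bead; it rests on the second lid's bead, so fingertips over 8 mm below the bead's top catch that lid too. Seated: bead on the cup's rim, origin 51 mm above the cup's. Origin: centre of the plug's underside.
- cup_lid_next: The second lid from the top of the nested pile, loose, the same shape as the top one (bead 64 mm across, from 4 to 12 mm above its origin). It stays in the pile, its origin 24 mm above the pile's origin; at the start the top lid's origin is 8 mm above this one's. Origin: centre of its plug's underside, z up.
- lid_stack: The lower three lids of the nested pile of white cup lids, one body, 0.1 kg, 64 mm across, standing on the table, its top at 28 mm. Together with the second and the top lid the pile is 44 mm tall. Origin: centre of its underside; z up.
Mind the look-alikes: they are no part of the job. Leave any pink or yellow look-alike of the cup_lid alone.

How it is judged:
At the end, for the whole second after the job is handed in: Each lid rests on its own container, plug in the mouth (height within 3 to 4 mm), level within 0.06 rad, centred within 12 mm (cup lid 9 mm), oblong and square lids within 0.2 rad of square. The second cup lid is still nested on its pile; pans, cup and pile stand upright (horizontal distance between lid_oblong and pan_oblong below 0.012 m and z of lid_oblong in the frame of pan_oblong between 0.053 and 0.06 m and angle between each of lid_oblong, lid_square, lid_round, cup_lid's own z axis and vertical below 0.06 rad and linear speed of each of lid_oblong, lid_square, lid_round, cup_lid below 0.02 m/s and angle between the x axis of lid_oblong and the x axis of pan_oblong, either way round below 0.2 rad and horizontal distance between lid_square and pan_square below 0.012 m and z of lid_square in the frame of pan_square between 0.053 and 0.06 m and (angle between the x axis of lid_square and the x axis of pan_square, either way round below 0.2 rad or angle between the x axis of lid_square and the y axis of pan_square, either way round below 0.2 rad) and horizontal distance between lid_round and pan_round below 0.012 m and z of lid_round in the frame of pan_round between 0.053 and 0.06 m and horizontal distance between cup_lid and cup below 0.009 m and z of cup_lid in the frame of cup between 0.047 and 0.054 m and horizontal distance between cup_lid_next and lid_stack below 0.008 m and z of cup_lid_next in the frame of lid_stack between 0.021 and 0.027 m and angle between each of lid_stack, pan_oblong, pan_square, pan_round, cup's own z axis and vertical below 0.05 rad); the robot touches nothing.
It fails at once if a pan, the paper cup or the pile of spare cup lids is shifted more than 50 mm from where it stood (distance of any of pan_oblong, pan_square, pan_round, cup, lid_stack from where it was at the start of the episode above 0.05 m).
It fails at once if the second cup lid is lifted more than 8 mm out of the pile (z of cup_lid_next in the frame of lid_stack above 0.032 m).
It also fails if it takes over 128 s, if anything falls off the work surface, if the arm or the gripper's body presses on something with over 40 N, if the wrist force passes 120 N, or if a joint passes its speed limit or range.

## Robot

A 6-joint arm with a two-finger parallel gripper is mounted at the origin on the work surface. World frame = base frame: x ahead of the robot, y to its left, z up, the work surface at z = 0. Lengths are in m, angles in rad, forces in N, time in s.
With the tool pointing down it reaches from about 0.35 to 0.975 m from the base axis. Payload 4.9 kg.
Tool frame: the origin (TCP) lies midway between the tips of the shut fingers; the grasp point (between the pads) lies ctrl.tcp_to_grasp behind it (ctrl.tcp_to_grasp is the distance from the TCP to the grasp point, in m); z points along the fingers, y is the direction in which the jaws open and shut (so a half turn about z gives the same grasp; the last joint's range is limited). The gripper opens to 85 mm and grips with 20 to 120 N. Pads are 22 mm wide; open, the fingers measure 114 mm over their backs; the gripper's body (76 mm by 85 mm) begins 54 mm behind the grasp point. The pads swing forward as they close: fully open they stand 13 mm farther back than shut.
Start: joints at [1.056, 0.053, 1.613, -0, 1.476, -0.119], TCP at [0.241, 0.577, 0.231] pointing down, gripper open.
Joint ranges: [-3.01, 3.01], [-1.01, 2.22], [0.06, 2.58], [-1.02, 4.17], [0.09, 2.62], [-3.14, 3.14]. Speed limits (rad/s): [2.57, 2.57, 3.14, 3.14, 3.14, 3.14].

## Interface

Orientations are given as a rotation vector (axis times angle).
In Python, from station import ctrl, get_image, calibration, finish_job, models gives the robot as it stands.
- The arm moves only by the shell command python3 -m creep 'ROWS' [FORCE]. ROWS is JSON, a list of rows, each a list of 7 numbers: the opening, from 0 (shut) to 1 (fully open), then the shift along the tool's x, y, z in m, then the turn, a rotation vector about the tool's x, y, z in degrees. A call has 1 to 20 rows; each row shifts and turns the commanded pose from where the row before left it, along the tool's axes as they then stand; what a row does not reach is not made up. A row lasts 1/10 s, in which the tool goes at most 50 mm and 8.59 degrees, less where a joint would pass 70% of its speed; a pose out of reach is approached as far as the arm can. A call with a gripper value outside its range is refused whole. The fingers move at their own pace and stop on an object; FORCE is the grip in N (left out, the last holds). Time passes only in rows, so rows that do not move let the fingers close. It gives the time, the measured TCP pose, the force and the opening at its end, in the units of the state.
- ctrl.get_obs(): the state, without advancing time (a new reading comes with each control period).
- get_image(name): name is "scene" or "top" or "wrist"; returns the picture (420x560x3 uint8, red, green, blue); there is no depth.
- calibration(name): a dict with "mtx" (3x3 intrinsics, pixels), "R" (3x3) and "t" (3): a world point X has camera coordinates R X + t. Camera axes: x right, y down, z forward; pixel columns grow to the right and rows downward; lengths in m; the calibration is good to about 2 mm. The wrist camera is an equidistant fisheye: a pixel r from the principal point sees the ray r / f radians off the axis. A picture is of the moment at which its call begins: read the wrist's pose just before it. calibration takes no time and is no camera call; for the wrist camera it gives the pose at the moment of the call.
- finish_job(): hands the job in, once; it reports no verdict.
Trained networks look in the newest picture that a camera, given by its name, has taken for a name from the list of things; names that differ only in an ending like _2 or _b are one class to them, and where a whole thing is asked for, a point or a joint stands for the part that bears it (a point fixed in the world has none). Each returns a list of dicts, best first, with "conf" (0 to 1); they miss things now and then, are a little off and sometimes report something else, mostly with a low value. They report only what shows in the picture. A call takes as long as a camera call. They do not tell look-alikes from the thing itself.
- models.search_frame(camera, name): "extent" ([left, top, right, bottom] in pixels, round what is visible of it).
The state is a dict: "t": time; "q": joint angles; "dq": joint speeds; "effort": joint torques, N m; "tool_pos": TCP position; "tool_rot": TCP orientation; "contact_force": force on the tool from outside, world axes, zero at the start; "wrist_torque": the same for the moment, N m; "opening": finger opening in m.
Only numpy, scipy, OpenCV 4.12 (cv2) and the standard library are available. Lean on these libraries where they do the work, as an engineer would, in place of code of your own. Each camera call takes 0.05 s, during which the arm holds its last target. There are 200 camera calls.

## Working session

There is one attempt and no reset: what is moved stays moved. The work goes in short steps, Python scripts to look and compute and a shell command to move; the robot and the scene stay as the last step left them, time stands still between calls to the robot, and variables do not carry over. Pictures are saved under pics/ and viewed, about 12 in all and at most 16, crops included, and the job is handed in when it is done.

```bash
ls; mkdir -p pics
python3 - <<'E'
from station import ctrl,get_image,calibration,models
import cv2,numpy as np
np.set_printoptions(precision=4,suppress=True)
for n in ["top","scene"]:
    im=get_image(n); cv2.imwrite(f"pics/{n}0.png",im[:,:,::-1])
    c=calibration(n); print(n,c['mtx'].tolist(),np.round(c['R'],4).tolist(),np.round(c['t'],4).tolist())
    if n=="top":
        for k in "pan_oblong pan_square pan_round cup lid_oblong lid_square lid_round cup_lid lid_stack".split():
            print(k,[(round(d['conf'],2),np.round(d['extent']).tolist()) for d in models.search_frame(n,k)[:4]])
print(ctrl.get_obs(),ctrl.tcp_to_grasp)
E
```

```text
pics
top [[396.55313807060185, 0.0, 279.3554847882136], [0.0, 396.55313807060185, 210.41914168089852], [0.0, 0.0, 1.0]] [[0.0155, -0.9998, -0.0161], [-0.9946, -0.0138, -0.1031], [0.1029, 0.0176, -0.9945]] [0.0016, 0.4956, 1.0506]
pan_oblong [(0.61, [268.0, 109.0, 312.0, 175.0])]
pan_square [(0.72, [344.0, 135.0, 394.0, 185.0])]
pan_round [(0.64, [98.0, 163.0, 154.0, 214.0])]
cup [(0.65, [181.0, 239.0, 203.0, 262.0])]
lid_oblong [(0.83, [416.0, 167.0, 458.0, 233.0])]
lid_square [(0.78, [176.0, 124.0, 232.0, 182.0]), (0.65, [265.0, 219.0, 292.0, 242.0]), (0.55, [179.0, 244.0, 203.0, 264.0])]
lid_round [(0.88, [352.0, 235.0, 405.0, 286.0]), (0.43, [176.0, 238.0, 201.0, 265.0])]
cup_lid [(0.87, [222.0, 234.0, 245.0, 255.0]), (0.81, [265.0, 216.0, 288.0, 243.0]), (0.63, [169.0, 280.0, 194.0, 298.0]), (0.62, [313.0, 246.0, 333.0, 267.0])]
lid_stack []
scene [[396.23978863279655, 0.0, 277.1770517418828], [0.0, 396.23978863279655, 209.9258343985934], [0.0, 0.0, 1.0]] [[0.3768, 0.926, 0.0223], [0.484, -0.1763, -0.8571], [-0.7898, 0.3338, -0.5146]] [-0.1674, -0.1864, 1.5053]
{'t': 0.55, 'q': array([ 1.0561,  0.0527,  1.6129, -0.    ,  1.476 , -0.119 ]), 'dq': array([ 0.0009,  0.0017, -0.0017, -0.002 ,  0.0001, -0.0003]), 'effort': array([ -0.0013, -39.3313, -37.0139,  -0.0001,   0.001 ,  -0.    ]), 'tool_pos': array([0.2409, 0.5767, 0.2313]), 'tool_rot': array([-0.6176, -3.0803,  0.    ]), 'contact_force': array([-0.4627,  0.5594,  0.0314]), 'wrist_torque': array([-0.0358, -0.0268,  0.0178]), 'opening': 0.085218208346887} 0.0187
```

Run:
```python
import cv2
im=cv2.imread("pics/top0.png")[95:315,80:480]
cv2.imwrite("pics/top0c.png",cv2.resize(im,None,fx=2,fy=2,interpolation=cv2.INTER_CUBIC))
```

```text
(no output)
```

View pics/top0c.png

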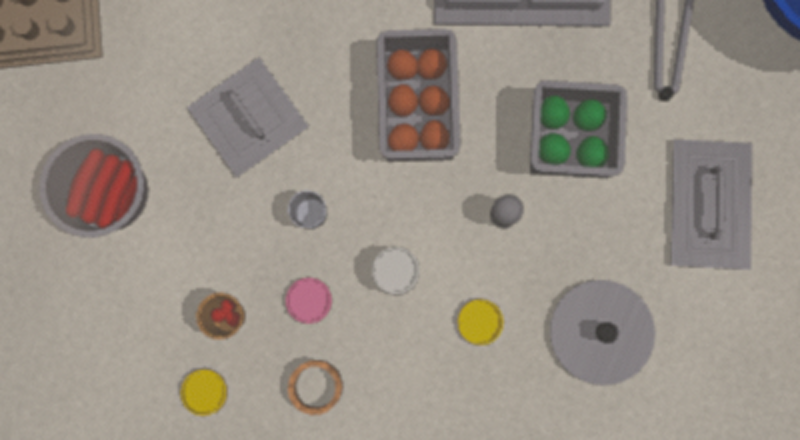

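View pics/scene0.png

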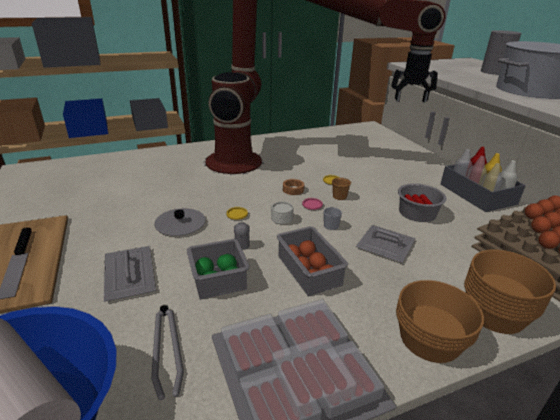

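The top view shows the oblong pan (eggs), square pan (limes), round pan (sausages), cup at crop (221,315), white pile at (394,270), and the three steel lids at (248,117), (709,205) and (602,332). The pink and yellow discs are decoys, and a shaker and a tumbler stand nearby. Next I'll measure positions.

```bash
cat > h.py <<'E'
import numpy as np,cv2
from station import ctrl,get_image,calibration,models
from scipy.spatial.transform import Rotation as Ro
np.set_printoptions(precision=4,suppress=True)
def ray(c,uv,fish):
    K=c['mtx'];x=(uv[0]-K[0,2])/K[0,0];y=(uv[1]-K[1,2])/K[1,1]
    if fish:
        r=np.hypot(x,y);s=np.sin(r)/max(r,1e-9);d=np.array([x*s,y*s,np.cos(r)])
    else: d=np.array([x,y,1.])
    return np.asarray(c['R']).T@d
def world(c,uv,z,fish=False):
    o=-np.asarray(c['R']).T@c['t'];d=ray(c,uv,fish);return (o+d*(z-o[2])/d[2])[:2]
def tool():
    o=ctrl.get_obs();return np.array(o['tool_pos']),Ro.from_rotvec(o['tool_rot']).as_matrix(),o
def go(x,y,z=None,yaw=None):
    """rows needed: shift in tool axes; yaw = wanted world angle of tool y axis (deg, mod 180)"""
    p,R,o=tool();d=np.array([x,y,p[2] if z is None else z])-p
    print('shift(tool xyz)',R.T@d,'dist',np.linalg.norm(d),'t',o['t'],'F',o['contact_force'],'open',o['opening'],'tilt',R[:,2])
    a=np.degrees(np.arctan2(R[1,1],R[0,1]));print('jaw yaw',a,'q6',o['q'][5])
    if yaw is not None: print('turn about tool z', -((yaw-a+90)%180-90))
E
python3 - <<'E'
from h import *
c=calibration('top');print('cam',-c['R'].T@c['t'])
f=lambda u,v:(80+u/2,95+v/2)
P=lambda n,z,*pts:print(n,*[world(c,f(*p),z) for p in pts])
# crop pixel picks
P('pan_round',.065,(93,186),(40,186),(146,186))
for n,z,pts in [('pan_oblong',.065,[(379,32),(456,30),(458,158),(382,159)]),('pan_square',.065,[(537,82),(625,85),(621,176),(531,172)]),
 ('lid_oblong',.011,[(670,139),(751,142),(751,269),(666,266)]),('lid_square',.011,[(260,57),(309,127),(236,176),(187,109)])]:
    w=np.array([world(c,f(*p),z) for p in pts]);e=np.diff(np.vstack([w,w[:1]]),axis=0)
    print(n,w.mean(0),'sides',np.linalg.norm(e,axis=1),'ang',np.degrees(np.arctan2(e[:,1],e[:,0])))
P('lid_round',.011,(602,332));P('knob',.042,(607,332));P('cup',.055,(221,315));P('pile',.044,(395,270),(372,270),(417,270))
P('sqhandle ends',.044,(226,95),(262,137));P('shaker',.05,(507,210));P('tumbler',.05,(309,210))
E
```

```text
cam [ 0.3848 -0.01    1.096 ]
pan_round [0.5455 0.4136] [0.5445 0.4843] [0.5464 0.3431]
pan_oblong [ 0.6745 -0.0156] sides [0.1033 0.1742 0.1002 0.1731] ang [ -87.9118 -178.6725   91.4721    2.3462]
pan_square [ 0.6305 -0.227 ] sides [0.1164 0.1225 0.1177 0.1216] ang [-91.3939 176.769   88.1363  -3.8461]
lid_oblong [ 0.5406 -0.4166] sides [0.1113 0.1757 0.1148 0.1763] ang [-91.4893 178.2828  88.7974  -2.8818]
lid_square [0.6544 0.2228] sides [0.1231 0.1222 0.119  0.1259] ang [-144.1971  125.277    37.5525  -52.7936]
lid_round [ 0.3633 -0.2678]
knob [ 0.364 -0.267]
cup [0.3784 0.2395]
pile [0.4413 0.0127] [0.4408 0.0432] [ 0.4417 -0.0165]
sqhandle ends [0.6764 0.2468] [0.6188 0.1957]
shaker [ 0.5227 -0.1348]
tumbler [0.5192 0.1284]
```

Run:
```python
from h import *
go(.654,.223,.2,126.5)
print(tool()[1]); c=calibration('wrist');print(c['mtx'],-c['R'].T@c['t'],c['R'])
```

```text
shift(tool xyz) [-0.5175 -0.1671  0.0313] dist 0.5446981599954075 t 0.55 F [-0.4627  0.5594  0.0314] open 0.085218208346887 tilt [-0. -0. -1.]
jaw yaw 67.32573557072178 q6 -0.1190048609311559
turn about tool z -59.174264429278224
[[-0.9227  0.3855 -0.    ]
 [ 0.3855  0.9227 -0.    ]
 [-0.     -0.     -1.    ]]
[[325.1923   0.     280.9725]
 [  0.     325.1923 207.0659]
 [  0.       0.       1.    ]] [0.1716 0.6062 0.3729] [[ 0.3857  0.9226  0.0004]
 [ 0.8814 -0.3686  0.2953]
 [ 0.2726 -0.1136 -0.9554]]
```

```bash
python3 -m creep '[[0.5,-0.04,-0.0129,0.0024,0,0,0],[0.5,-0.04,-0.0129,0.0024,0,0,0],[0.5,-0.04,-0.0129,0.0024,0,0,0],[0.5,-0.04,-0.0129,0.0024,0,0,0],[0.5,-0.04,-0.0129,0.0024,0,0,0],[0.5,-0.04,-0.0129,0.0024,0,0,0],[0.5,-0.04,-0.0129,0.0024,0,0,0],[0.5,-0.04,-0.0129,0.0024,0,0,0],[0.5,-0.04,-0.0129,0.0024,0,0,0],[0.5,-0.04,-0.0129,0.0024,0,0,0],[0.5,-0.04,-0.0129,0.0024,0,0,0],[0.5,-0.04,-0.0129,0.0024,0,0,0],[0.5,-0.0375,-0.0123,0.0024,0,0,0],[0.5,0,0,0,0,0,-8.45],[0.5,0,0,0,0,0,-8.45],[0.5,0,0,0,0,0,-8.45],[0.5,0,0,0,0,0,-8.45],[0.5,0,0,0,0,0,-8.45],[0.5,0,0,0,0,0,-8.45],[0.5,0,0,0,0,0,-8.45]]'
cat > wl.py <<'E'
import sys;from h import *
c=calibration('wrist');im=get_image('wrist');n=sys.argv[1]
cv2.imwrite(f'pics/{n}.png',im[:,:,::-1]);np.savez(f'pics/{n}.npz',im=im,**{k:c[k] for k in('mtx','R','t')})
p,R,o=tool();print('tcp',p,'t',o['t'],'open',o['opening'],'jaw yaw',np.degrees(np.arctan2(R[1,1],R[0,1])),'q6',o['q'][5])
E
python3 wl.py w1
```

```text
t: 2.55
tool_pos: [0.654, 0.223, 0.2001]
tool_rot: [0.992, -2.981, -0.0]
contact_force: [-0.5, 0.6, 0.5]
opening: 0.0425
tcp [0.654  0.223  0.2001] t 2.6 open 0.04284615221382058 jaw yaw 127.02971628986212 q6 -1.9961406352584208
```

View pics/w1.png

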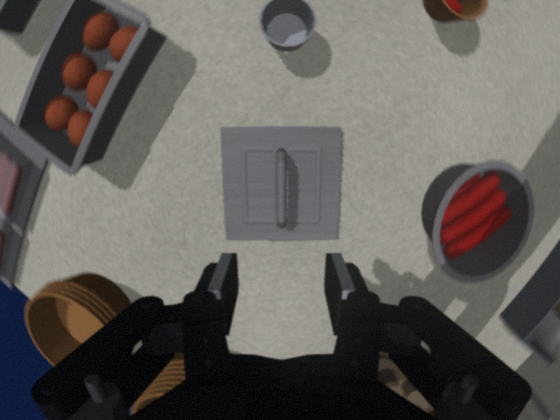

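Lid square in the wrist view: handle from (281,151) to (281,226), corners (221,127), (341,127), (339,240), (225,240).

```bash
cat >> h.py <<'E'
def quad(n,pts,z):
    c=np.load(f'pics/{n}.npz');w=np.array([world(c,p,z,True) for p in pts]);e=np.diff(np.vstack([w,w[:1]]),axis=0)
    print('centre',w.mean(0),'sides',np.linalg.norm(e,axis=1),'ang',np.degrees(np.arctan2(e[:,1],e[:,0])));return w.mean(0)
E
python3 - <<'E'
from h import *
p=quad('w1',[(221,127),(341,127),(339,240),(225,240)],.011)
h=quad('w1',[(281,152),(281,225)],.042)
quad('w1',[(84,-6),(151,20),(78,170),(16,128)],.065)
c=np.load('pics/w1.npz')
print('round pan',[world(c,q,.065,True) for q in [(482,222),(434,222),(532,222)]])
go(*h,.0205)
E
```

```text
centre [0.6566 0.2261] sides [0.1223 0.1239 0.1271 0.1238] ang [ 126.8072   38.4435  -53.2241 -143.7703]
centre [0.6541 0.2235] sides [0.0718 0.0718] ang [  36.81 -143.19]
centre [ 0.6778 -0.0064] sides [0.0866 0.1598 0.0997 0.1586] ang [ 97.4107   3.9767 -84.0597 179.1847]
round pan [array([0.5499, 0.4073]), array([0.5849, 0.3588]), array([0.5045, 0.4707])]
shift(tool xyz) [-0.0004  0.0004  0.1796] dist 0.1795780710399566 t 2.6 F [ 0.0006 -0.4139 -0.3909] open 0.04284615221382058 tilt [-0. -0. -1.]
jaw yaw 127.02971628986212 q6 -1.9961406352584208
```

```bash
python3 -m creep '[[0.5,0,0,0.04,0,0,0],[0.5,0,0,0.04,0,0,0],[0.5,0,0,0.04,0,0,0],[0.5,0,0,0.03,0,0,0],[0.5,0,0,0.02,0,0,0],[0.5,0,0,0.0095,0,0,0],[0,0,0,0,0,0,0],[0,0,0,0,0,0,0],[0,0,0,0,0,0,0],[0,0,0,0,0,0,0],[0,0,0,0,0,0,0],[0,0,0,0,0,0,0],[0,0,0,-0.02,0,0,0],[0,0,0,-0.04,0,0,0],[0,0,0,-0.04,0,0,0],[0,0,0,-0.04,0,0,0],[0,0,0,-0.03,0,0,0],[0,0,0,0,0,0,0]]' 80
python3 -c "
from h import *
go(.6305,-.227,.19,87)"
```

```text
t: 4.4
tool_pos: [0.6567, 0.2236, 0.197]
tool_rot: [-0.98, 2.974, -0.002]
contact_force: [0.5, 0.4, -1.2]
opening: 0.0071
shift(tool xyz) [ 0.289  -0.3467  0.0058] dist 0.45141712083993196 t 4.4 F [ 0.5492  0.3686 -1.1724] open 0.007068623866225827 tilt [ 0.0097  0.0022 -1.    ]
jaw yaw 126.47501147804286 q6 -1.9863942121465805
turn about tool z 39.47501147804286
```

```bash
python3 -m creep '[[0,0,0,0,0,0,0],[0,0,0,0,0,0,0]]'; python3 wl.py w2
```

```text
t: 4.6
tool_pos: [0.6524, 0.2225, 0.1872]
tool_rot: [0.981, -2.979, -0.001]
contact_force: [0.3, 0.1, -2.8]
opening: 0.0073
tcp [0.6523 0.2226 0.1869] t 4.65 open 0.006835214626605066 jaw yaw 126.4715876928997 q6 -1.9863773348582585
```

View pics/w2.png

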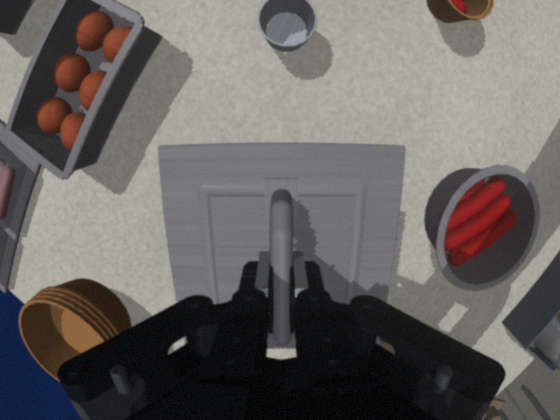

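```bash
python3 -m creep '[[0,0.012,-0.015,0,0,0,0],[0,0.0265,-0.032,0,0,0,0],[0,0.0265,-0.032,0,0,0,0],[0,0.0265,-0.032,0,0,0,0],[0,0.0265,-0.032,0,0,0,0],[0,0.0265,-0.032,0,0,0,0],[0,0.0265,-0.032,0,0,0,0],[0,0.0265,-0.032,0,0,0,0],[0,0.0265,-0.032,0,0,0,0],[0,0.0265,-0.032,0,0,0,0],[0,0.0265,-0.032,0,0,0,0],[0,0.012,-0.015,0,0,0,7.9],[0,0,0,0,0,0,7.9],[0,0,0,0,0,0,7.9],[0,0,0,0,0,0,7.9],[0,0,0,0,0,0,7.9],[0,0,0,0,0,0,0],[0,0,0,0,0,0,0],[0,0,0,0,0,0,0]]'
python3 wl.py w3
```

```text
t: 6.55
tool_pos: [0.6292, -0.2304, 0.1899]
tool_rot: [-0.08, -3.14, -0.001]
contact_force: [-0.5, -0.4, -2.0]
opening: 0.0072
tcp [ 0.6294 -0.2304  0.1902] t 6.6 open 0.007395894695617514 jaw yaw 87.05229905672499 q6 -1.9811284420273245
```

View pics/w3.png

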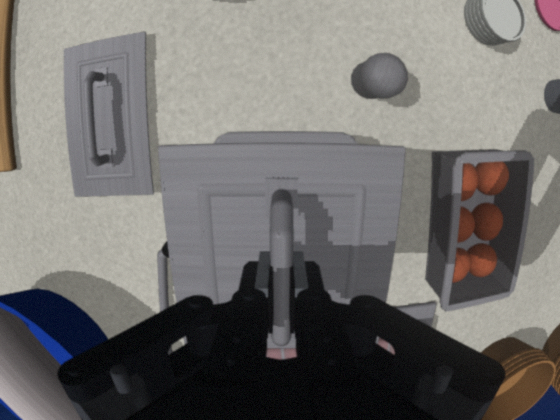

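The lid hangs square in the grip, with its near edge from (160,146) to (404,146). The pan's near rim shows from (220,135) to (351,135). The oblong lid is at left and the oblong pan at right.

Run:
```python
from h import *
c=np.load('pics/w3.npz')
quad('w3',[(160,146),(404,146)],.1807)
print('pan edge');quad('w3',[(221,134),(351,134)],.065)
print('rows');
for v in (132,134,136): print(world(c,(285,v),.065,True))
print('top calc square pan .6305-.062=.5685')
print('oblong lid');quad('w3',[(65,48),(145,33),(153,194),(75,196)],.011);quad('w3',[(102,74),(106,160)],.042)
print('oblong pan');quad('w3',[(530,152),(453,153),(443,307),(515,294)],.065)
```

```text
centre [ 0.5697 -0.2263] sides [0.1186 0.1186] ang [ 87.0759 -92.9241]
pan edge
centre [ 0.5735 -0.2227] sides [0.1074 0.1074] ang [ 87.1884 -92.8116]
rows
[ 0.5726 -0.2236]
[ 0.5742 -0.2237]
[ 0.5759 -0.2238]
top calc square pan .6305-.062=.5685
oblong lid
centre [ 0.5425 -0.4166] sides [0.1045 0.172  0.1058 0.1743] ang [ 86.3361  -2.3319 -92.411  177.2352]
centre [ 0.5429 -0.3988] sides [0.0856 0.0856] ang [ -3.4011 176.5989]
oblong pan
centre [ 0.6758 -0.0146] sides [0.0994 0.1664 0.1055 0.1707] ang [ -88.5027    4.1077   89.3766 -173.9209]
```

```bash
python3 -m creep '[[0,-0.002,0.003,0.02,0,0,0],[0,0,0,0.03,0,0,0],[0,0,0,0.025,0,0,0],[0,0,0,0.015,0,0,0],[0,0,0,0.01,0,0,0],[0,0,0,0.005,0,0,0],[0,0,0,0.004,0,0,0],[0,0,0,0.002,0,0,0],[0,0,0,0,0,0,0],[0,0,0,0,0,0,0]]'
```

```text
t: 7.6
tool_pos: [0.6323, -0.2276, 0.0805]
tool_rot: [0.083, 3.139, -0.001]
contact_force: [-0.2, -0.5, -2.2]
opening: 0.0067
```

```bash
python3 -m creep '[[0,0,0,0.0015,0,0,0],[0,0,0,0.0015,0,0,0],[0,0,0,0,0,0,0],[0,0,0,0,0,0,0]]'; python3 -m creep '[[0.12,0,0,0,0,0,0],[0.35,0,0,0,0,0,0],[0.35,0,0,0,0,0,0],[0.35,0,0,0,0,0,0],[0.5,0,0,-0.02,0,0,0],[0.5,0,0,-0.04,0,0,0],[0.5,0,0,-0.04,0,0,0],[0.5,0,0,-0.03,0,0,0],[0.5,0,0,0,0,0,0]]'
python3 wl.py w4; python3 -c "
from h import *
go(.5425,-.4166,.2,87)"
```

```text
t: 8.0
tool_pos: [0.6325, -0.2277, 0.0795]
tool_rot: [0.083, 3.139, -0.001]
contact_force: [-4.6, 1.7, 8.1]
opening: 0.0068
t: 8.9
tool_pos: [0.6347, -0.2287, 0.2138]
tool_rot: [0.083, 3.13, -0.007]
contact_force: [-0.3, -0.1, 1.5]
opening: 0.0431
tcp [ 0.6334 -0.2282  0.2103] t 8.95 open 0.042841060955632636 jaw yaw 86.97154017782 q6 -1.9741402875294989
shift(tool xyz) [ 0.0809 -0.1929  0.0103] dist 0.20947154377013086 t 8.95 F [ 0.0844  1.4103 -0.7315] open 0.042841060955632636 tilt [ 0.0057 -0.0028 -1.    ]
jaw yaw 86.97154017782 q6 -1.9741402875294989
turn about tool z -0.028459822179996763
```

View pics/w4.png

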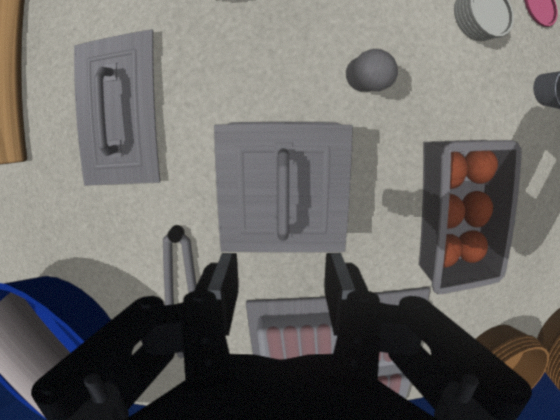

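Run:
```python
from h import *
for z in(.068,.075):quad('w4',[(215,124.5),(352,124.5),(345,251),(221,251)],z)
quad('w4',[(283,151),(283,239)],.1)
im=cv2.imread('pics/w4.png')[110:265,200:370];cv2.imwrite('pics/w4c.png',cv2.resize(im,None,fx=3.5,fy=3.5,interpolation=cv2.INTER_CUBIC))
print('oblong lid');quad('w4',[(75,45),(152,30),(159,182),(84,185)],.011);quad('w4',[(108,71),(111,150)],.042)
```

```text
centre [ 0.6343 -0.2266] sides [0.1213 0.1223 0.1223 0.1223] ang [ 87.0521  -2.9342 -92.9684 176.6252]
centre [ 0.6325 -0.2265] sides [0.1184 0.1193 0.1193 0.1193] ang [ 87.0521  -2.9342 -92.9684 176.6252]
centre [ 0.6308 -0.2268] sides [0.0748 0.0748] ang [ -2.9351 177.0649]
oblong lid
centre [ 0.5422 -0.4168] sides [0.1048 0.1729 0.1059 0.174 ] ang [ 87.0269  -2.4561 -92.33   177.1691]
centre [ 0.5432 -0.4041] sides [0.0844 0.0844] ang [ -3.9123 176.0877]
```

View pics/w4c.png

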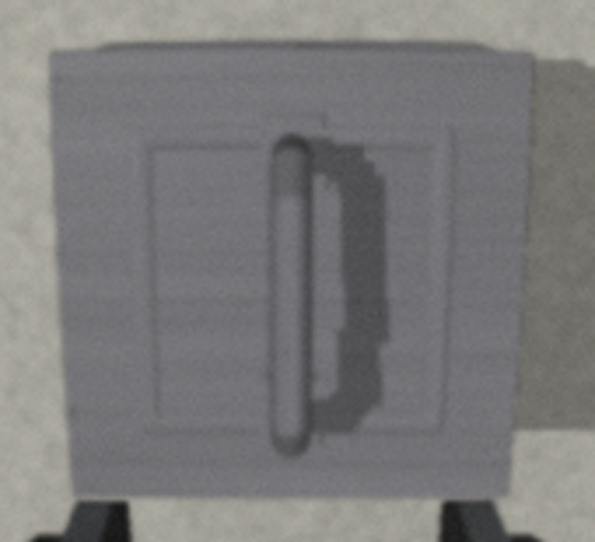

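The square lid is seated: its plate measures about 122 mm at seated height, square with the pan. Next is the oblong lid.

```bash
python3 -m creep '[[0.5,0.01,-0.025,0,0,0,0],[0.5,0.018,-0.042,0.002,0,0,0],[0.5,0.018,-0.042,0.002,0,0,0],[0.5,0.018,-0.042,0.003,0,0,0],[0.5,0.016,-0.038,0.003,0,0,0],[0.5,0,0,0,0,0,0],[0.5,0,0,0,0,0,0]]'
python3 wl.py w5;  python3 -c "
from h import *
go(.5425,-.4166,.0205,87)"
```

```text
t: 9.65
tool_pos: [0.5407, -0.4119, 0.194]
tool_rot: [-0.086, -3.138, -0.005]
contact_force: [0.5, 0.9, 0.3]
opening: 0.0426
tcp [ 0.5415 -0.4111  0.1947] t 9.7 open 0.043015624264586654 jaw yaw 86.95250081312004 q6 -2.2766857342275757
shift(tool xyz) [-0.0017 -0.0058  0.1742] dist 0.17427241521135736 t 9.7 F [-0.2976  0.2754  0.6011] open 0.043015624264586654 tilt [-0.0018  0.0024 -1.    ]
jaw yaw 86.95250081312004 q6 -2.2766857342275757
turn about tool z -0.047499186879960575
```

View pics/w5.png

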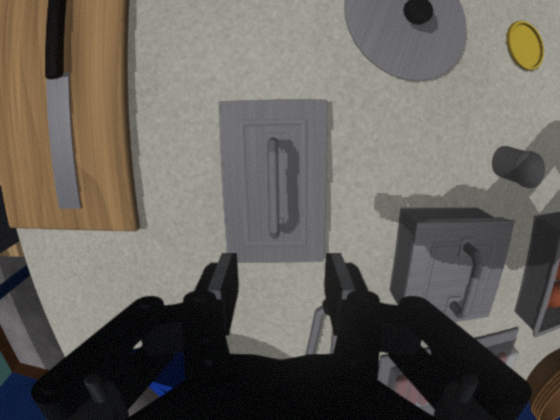

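The oblong lid's handle runs from (273,142) to (274,233), and its plate corners are (220,101), (327,100), (324,262), (229,262). The square lid on its pan looks flush from the side.

Run:
```python
from h import *
p=quad('w5',[(220,101),(327,100),(324,262),(229,262)],.011)
h=quad('w5',[(273,142),(274,233)],.042)
go(*((p+h)/2),.0205,87)
```

```text
centre [ 0.5421 -0.4171] sides [0.106  0.1751 0.1066 0.1746] ang [ 87.1101  -2.2585 -93.1505 177.556 ]
centre [ 0.538  -0.4177] sides [0.0877 0.0877] ang [ -2.8765 177.1235]
shift(tool xyz) [ 0.0007 -0.0068  0.1742] dist 0.1743029109800451 t 9.7 F [-0.2976  0.2754  0.6011] open 0.043015624264586654 tilt [-0.0018  0.0024 -1.    ]
jaw yaw 86.95250081312004 q6 -2.2766857342275757
turn about tool z -0.047499186879960575
```

```bash
python3 -m creep '[[0.5,0,-0.0062,0.03,0,0,0],[0.5,0,0,0.04,0,0,0],[0.5,0,0,0.04,0,0,0],[0.5,0,0,0.03,0,0,0],[0.5,0,0,0.02,0,0,0],[0.5,0,0,0.0095,0,0,0],[0.5,0,0,0.004,0,0,0],[0.5,0,0,0,0,0,0]]'; python3 -m creep '[[0,0,0,0,0,0,0],[0,0,0,0,0,0,0],[0,0,0,0,0,0,0],[0,0,0,0,0,0,0],[0,0,0,0,0,0,0],[0,0,0,0,0,0,0],[0,0,0,-0.02,0,0,0],[0,0,0,-0.04,0,0,0],[0,0,0,-0.04,0,0,0],[0,0,0,-0.04,0,0,0],[0,0,0,-0.02,0,0,0],[0,0,0,-0.01,0,0,0],[0,0,0,0,0,0,0]]'
python3 -c "
from h import *
go(.675,-.0155,.19,91)"
```

```text
t: 10.5
tool_pos: [0.5423, -0.4176, 0.0235]
tool_rot: [0.081, 3.14, -0.0]
contact_force: [-0.5, -1.3, 0.8]
opening: 0.0425
t: 11.8
tool_pos: [0.5418, -0.4184, 0.1939]
tool_rot: [0.083, 3.139, -0.002]
contact_force: [0.6, -0.9, -2.9]
opening: 0.007
shift(tool xyz) [-0.1117  0.4093  0.0036] dist 0.42431206301461194 t 11.8 F [ 0.6278 -0.9345 -2.8906] open 0.006967916183968179 tilt [ 0.0011 -0.001  -1.    ]
jaw yaw 86.96688040529112 q6 -2.2839584615182607
turn about tool z -4.033119594708879
```

```bash
python3 -m creep '[[0,-0.005,0.018,0,0,0,0],[0,-0.0104,0.038,0,0,0,0],[0,-0.0104,0.038,0,0,0,0],[0,-0.0104,0.038,0,0,0,0],[0,-0.0104,0.038,0,0,0,0],[0,-0.0104,0.038,0,0,0,0],[0,-0.0104,0.038,0,0,0,0],[0,-0.0104,0.038,0,0,0,0],[0,-0.0104,0.038,0,0,0,0],[0,-0.0104,0.038,0,0,0,0],[0,-0.0104,0.038,0,0,0,0],[0,-0.003,0.011,0,0,0,-4],[0,0,0,0,0,0,0],[0,0,0,0,0,0,0],[0,0,0,0,0,0,0]]'
python3 wl.py w6
```

```text
t: 13.3
tool_pos: [0.6743, -0.0163, 0.1918]
tool_rot: [0.024, -3.139, -0.0]
contact_force: [-0.7, 0.8, -2.2]
opening: 0.0069
tcp [ 0.6745 -0.0165  0.1922] t 13.35 open 0.006833394518346332 jaw yaw 90.85244100708033 q6 -1.720282569571996
```

View pics/w6.png

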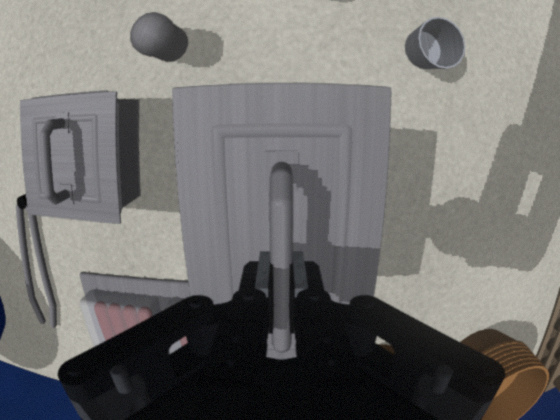

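Run:
```python
from h import *
print('lid edge, expect x=tcp-.088');quad('w6',[(173,88),(390,88)],.181)
c=np.load('pics/w4.npz');print('oblong pan w4');quad('w4',[(519,142),(441,144),(438,291),(503,280)],.065)
```

```text
lid edge, expect x=tcp-.088
centre [ 0.5868 -0.0168] sides [0.1034 0.1034] ang [ 90.879 -89.121]
oblong pan w4
centre [ 0.6766 -0.0141] sides [0.1027 0.1666 0.0964 0.1699] ang [ -87.5117    5.6845   90.4074 -176.5135]
```

```bash
python3 -m creep '[[0,0,0.0015,0.02,0,0,-1],[0,0,0,0.03,0,0,0],[0,0,0,0.025,0,0,0],[0,0,0,0.015,0,0,0],[0,0,0,0.01,0,0,0],[0,0,0,0.005,0,0,0],[0,0,0,0.004,0,0,0],[0,0,0,0.002,0,0,0],[0,0,0,0.0015,0,0,0],[0,0,0,0,0,0,0],[0,0,0,0,0,0,0]]'
```

```text
t: 14.45
tool_pos: [0.6758, -0.014, 0.082]
tool_rot: [-0.054, 3.139, -0.0]
contact_force: [-1.8, -0.5, 2.0]
opening: 0.0073
```

```bash
python3 -m creep '[[0,0,0,0.001,0,0,0],[0,0,0,0,0,0,0],[0,0,0,0,0,0,0]]'; python3 -m creep '[[0.12,0,0,0,0,0,0],[0.35,0,0,0,0,0,0],[0.35,0,0,0,0,0,0],[0.35,0,0,0,0,0,0],[0.5,0,0,-0.02,0,0,0],[0.5,0,0,-0.04,0,0,0],[0.5,0,0,-0.04,0,0,0],[0.5,0,0,-0.02,0,0,0],[0.5,0,0,-0.01,0,0,0],[0.5,0,0,0,0,0,0]]'
python3 wl.py w7; python3 -c "
from h import *
go(.4413,.0127,.2,90)"
```

```text
t: 14.75
tool_pos: [0.6759, -0.0141, 0.082]
tool_rot: [-0.054, 3.139, -0.0]
contact_force: [-3.8, 0.7, 6.6]
opening: 0.0074
t: 15.75
tool_pos: [0.6758, -0.0142, 0.2111]
tool_rot: [-0.054, 3.138, -0.001]
contact_force: [0.2, 0.2, -0.1]
opening: 0.0427
tcp [ 0.6749 -0.0141  0.209 ] t 15.8 open 0.042855350929110324 jaw yaw 91.96903946006333 q6 -1.7361749209394035
shift(tool xyz) [0.2325 0.0348 0.0091] dist 0.23528823542919203 t 15.8 F [-0.4044 -0.1115 -0.6548] open 0.042855350929110324 tilt [-0.0004  0.     -1.    ]
jaw yaw 91.96903946006333 q6 -1.7361749209394035
turn about tool z 1.9690394600633283
```

View pics/w7.png

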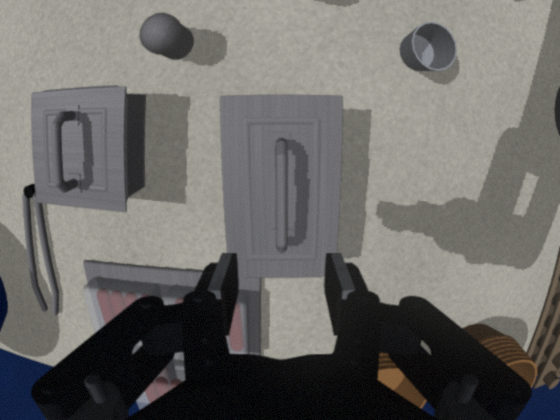

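The oblong lid lies on its pan, with corners (220,97), (343,97), (339,276), (228,277). I'll check its seating from the plate size, and also look with the scene camera.

Run:
```python
from h import *
for z in(.060,.068,.076):quad('w7',[(220,97),(343,97),(339,276),(228,277)],z)
im=get_image('scene');cv2.imwrite('pics/s1.png',cv2.resize(im[180:310,80:360,::-1],None,fx=2.8,fy=2.8,interpolation=cv2.INTER_CUBIC))
```

```text
centre [ 0.6777 -0.012 ] sides [0.1098 0.178  0.1152 0.1789] ang [  91.9828    3.5079  -87.5195 -178.199 ]
centre [ 0.6756 -0.0121] sides [0.1068 0.1731 0.112  0.174 ] ang [  91.9828    3.5079  -87.5195 -178.199 ]
centre [ 0.6735 -0.0123] sides [0.1038 0.1683 0.1089 0.1691] ang [  91.9828    3.5079  -87.5195 -178.199 ]
```

View pics/s1.png

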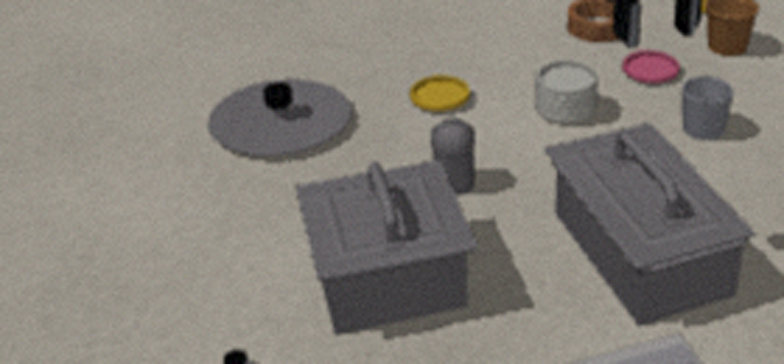

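Both steel lids look flush. Next is the white pile, at scene crop (566,92).

```bash
python3 -m creep '[[1,0.02,0.003,0,0,0,0],[1,0.042,0.0064,0.002,0,0,0],[1,0.042,0.0064,0.002,0,0,0],[1,0.042,0.0064,0.002,0,0,0],[1,0.042,0.0064,0.003,0,0,0],[1,0.03,0.004,0,0,0,0],[1,0.014,0.002,0,0,0,2],[1,0,0,0,0,0,0],[1,0,0,0,0,0,0]]' 30
python3 wl.py w8
```

```text
t: 16.75
tool_pos: [0.4416, 0.0126, 0.1992]
tool_rot: [0.0, -3.14, -0.0]
contact_force: [0.5, -0.2, 0.7]
opening: 0.0854
tcp [0.4421 0.0125 0.1996] t 16.8 open 0.08545125194251281 jaw yaw 89.99648263724148 q6 -1.7110768863372718
```

View pics/w8.png

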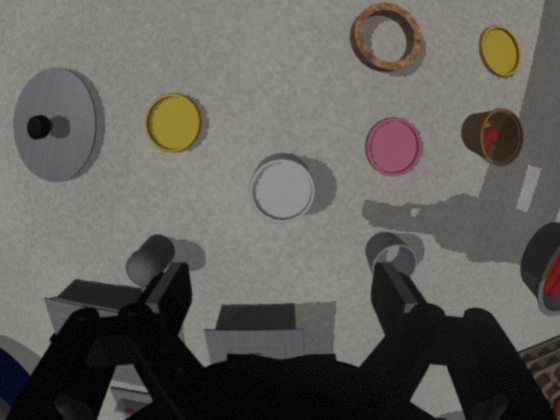

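The white pile's top is at about (282,189), 250–315 by 157–222. The cup's rim is at about (500,136), and the knob at (39,127).

Run:
```python
from h import *
c=np.load('pics/w8.npz')
W=lambda *a:world(c,a[:2],a[2],True)
print('pile LR/TB mid',(W(249.5,189,.044)+W(315,189,.044))/2,np.linalg.norm(W(249.5,189,.044)-W(315,189,.044)),(W(282,157,.044)+W(282,222,.044))/2,np.linalg.norm(W(282,157,.044)-W(282,222,.044)))
def ell(uv,z):
    w=np.array([W(*p,z) for p in uv]);cc=cv2.minEnclosingCircle(w.astype(np.float32));print(cc)
print('cup');ell([(505,108),(478,140),(500,165),(522,138),(520,118)],.055)
print('lid_round');ell([(56,67),(13,118),(97,130),(58,182),(84,172)],.011);print('knob',W(38,127,.040))
g=c['im'].astype(int)
hs=cv2.cvtColor(c['im'],cv2.COLOR_RGB2HSV);roi=g[140:240,230:340].min(2);m=(roi>np.median(g[90:140,230:340].min(2))+12).astype(np.uint8)
n,l,s,ct=cv2.connectedComponentsWithStats(m);i=1+s[1:,4].argmax();print('blob',s[i]+[230,140,0,0,0],ct[i]+[230,140],W(*(ct[i]+[230,140]),.042))
go(*W(282,189.5,.044),.0325,90)
```

```text
pile LR/TB mid [0.4401 0.0144] 0.06179193089710303 [0.4414 0.0142] 0.06329133691035886
cup
((0.3762508034706116, 0.2408815324306488), 0.032398246228694916)
lid_round
((0.3675698935985565, -0.2633816599845886), 0.0732341855764389)
knob [ 0.3649 -0.26  ]
blob [258 161  48  43 469] [278.9531 180.5608] [0.4325 0.0113]
shift(tool xyz) [0.0012 0.0017 0.1671] dist 0.16713014982943206 t 16.8 F [0.2004 0.2113 0.0114] open 0.08545125194251281 tilt [-0.0014  0.0002 -1.    ]
jaw yaw 89.99648263724148 q6 -1.7110768863372718
turn about tool z -0.003517362758515219
```

```bash
python3 -m creep '[[1,0.001,0.0015,0.03,0,0,0],[1,0,0,0.04,0,0,0],[1,0,0,0.04,0,0,0],[1,0,0,0.03,0,0,0],[1,0,0,0.016,0,0,0],[1,0,0,0.006,0,0,0],[1,0,0,0.002,0,0,0],[1,0,0,0,0,0,0],[1,0,0,0,0,0,0]]' 20
```

```text
t: 17.7
tool_pos: [0.4423, 0.0139, 0.0379]
tool_rot: [0.001, 3.139, -0.001]
contact_force: [1.2, 0.3, -0.9]
opening: 0.0856
```

```bash
python3 -m creep '[[1,0,0,0.003,0,0,0],[1,0,0,0,0,0,0],[1,0,0,0,0,0,0]]' 20; python3 wl.py w9;python3 -c "
import cv2;im=cv2.imread('pics/w9.png')[160:400,130:430];cv2.imwrite('pics/w9c.png',cv2.resize(im,None,fx=2.5,fy=2.5))"
```

```text
t: 18.0
tool_pos: [0.4412, 0.014, 0.0339]
tool_rot: [0.001, 3.141, -0.0]
contact_force: [0.3, -0.6, -0.8]
opening: 0.0855
tcp [0.4411 0.014  0.0338] t 18.05 open 0.08535567271111373 jaw yaw 89.97474980768718 q6 -1.7075100612902225
```

View pics/w9c.png

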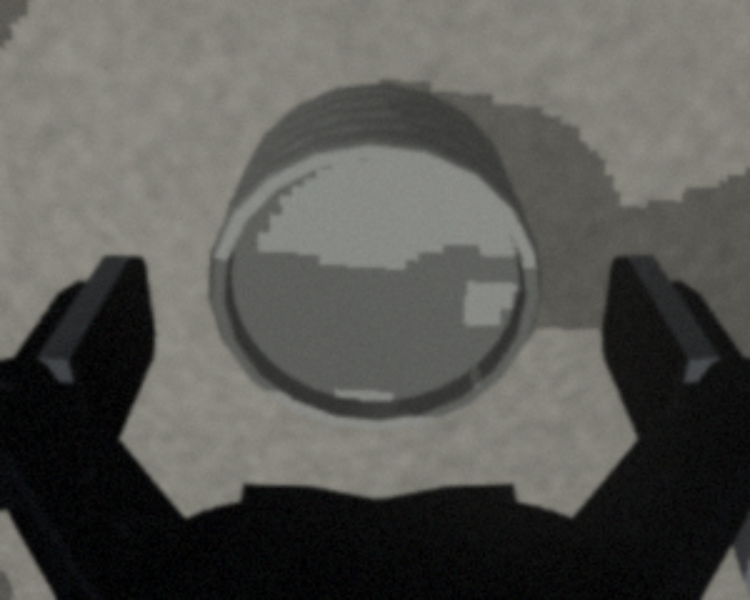

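Run:
```python
from h import *
c=np.load('pics/w9.npz');K=c['mtx']
def proj(X):
    d=c['R']@X+c['t'];d=d/np.linalg.norm(d);th=np.arccos(d[2]);s=th/np.hypot(d[0],d[1]);return np.array([K[0,2]+K[0,0]*s*d[0],K[1,2]+K[1,1]*s*d[1]])
cr=lambda X:(proj(np.array(X))-[130,160])*2.5
print('circle at .044 about TCP:',[cr([.4411+dx,.014+dy,.044]) for dx,dy in((0,0),(.032,0),(-.032,0),(0,.032),(0,-.032))])
for z in(.040,.044,.048,.052): print(z,'tip near/far',cr([.4411-.011,.014+.0427,z]),cr([.4411+.011,.014+.0427,z]))
```

```text
circle at .044 about TCP: [array([374.6366, 296.1561]), array([374.9945, 429.8609]), array([374.2768, 131.8435]), array([545.4165, 293.4949]), array([204.0825, 293.6078])]
0.04 tip near/far [601.1681 230.4213] [588.7975 329.4331]
0.044 tip near/far [606.5392 239.5541] [593.3864 340.0802]
0.048 tip near/far [612.1454 249.1192] [598.1464 351.1648]
0.052 tip near/far [618.0002 259.1442] [603.085  362.7095]
```

```bash
python3 -m creep '[[1,0,0,0.0015,0,0,0],[0.85,0,0,0,0,0,0],[0.75,0,0,0,0,0,0],[0.65,0,0,0,0,0,0],[0.6,0,0,0,0,0,0],[0.6,0,0,0,0,0,0],[0.6,0,0,0,0,0,0]]' 20; python3 wl.py w10;python3 -c "
import cv2;im=cv2.imread('pics/w10.png')[160:400,130:430];cv2.imwrite('pics/w10c.png',cv2.resize(im,None,fx=2.5,fy=2.5))"
```

```text
t: 18.75
tool_pos: [0.4413, 0.014, 0.0324]
tool_rot: [0.001, 3.141, -0.0]
contact_force: [1.0, 0.0, 1.9]
opening: 0.0613
tcp [0.4413 0.014  0.0323] t 18.8 open 0.06177802848186594 jaw yaw 89.97310668904657 q6 -1.707494217428552
```

View pics/w10c.png

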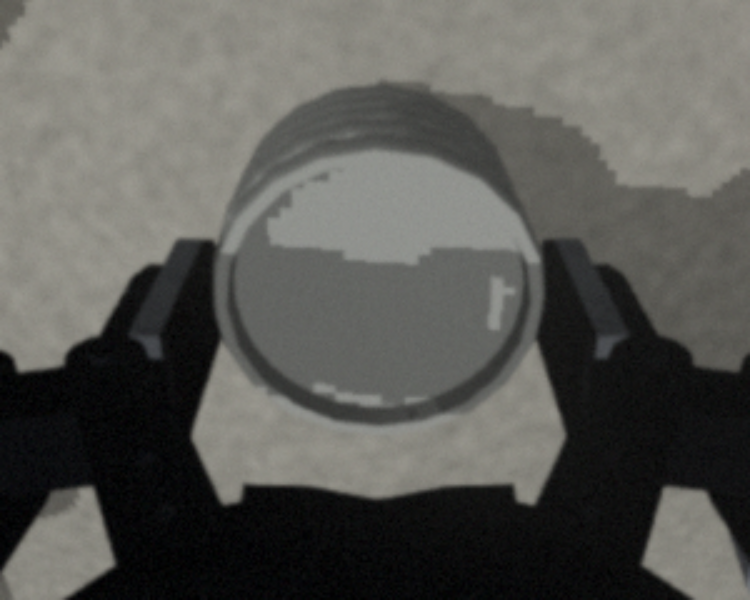

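The pads close evenly on the bead. I'll lift 5 mm slowly and check that only the top lid comes up.

```bash
python3 -m creep '[[0.6,0,0,-0.0015,0,0,0],[0.6,0,0,-0.0015,0,0,0],[0.6,0,0,-0.0015,0,0,0],[0.6,0,0,-0.0015,0,0,0],[0.6,0,0,0,0,0,0],[0.6,0,0,0,0,0,0]]' 20; python3 wl.py w11;python3 - <<'E'
import cv2,numpy as np
a=cv2.imread('pics/w10.png');b=cv2.imread('pics/w11.png')
a,b=[cv2.resize(x[180:260,205:360],None,fx=5,fy=5,interpolation=cv2.INTER_CUBIC) for x in(a,b)]
b=np.clip(b.astype(float)*1.6,0,255).astype(np.uint8);cv2.imwrite('pics/w11c.png',b)
E
```

```text
t: 19.4
tool_pos: [0.441, 0.014, 0.0381]
tool_rot: [0.001, 3.142, -0.0]
contact_force: [0.3, -1.0, -0.6]
opening: 0.0618
tcp [0.4409 0.014  0.038 ] t 19.45 open 0.061848829606377775 jaw yaw 89.9745926364915 q6 -1.7075151591976068
```

View pics/w11c.png

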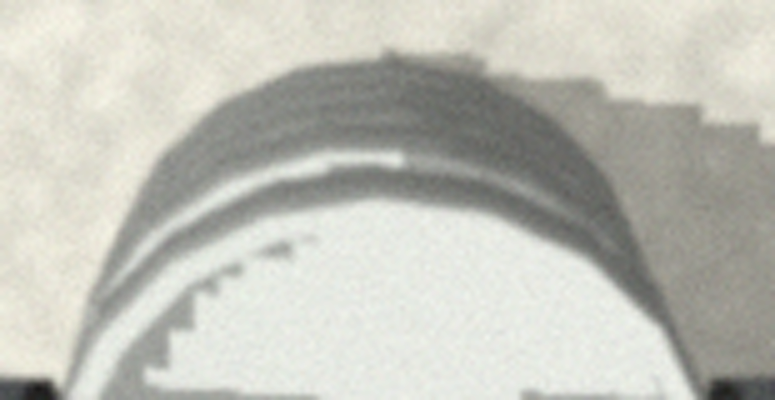

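One lid only: a bright crescent of the second lid's bead shows beneath it, and the rest of the pile is still together. Carry it to the cup.

```bash
python3 -m creep '[[0.6,0,0,-0.01,0,0,0],[0.6,0,0,-0.03,0,0,0],[0.6,0,0,-0.04,0,0,0],[0.6,0,0,-0.03,0,0,0],[0.6,0.005,0.02,-0.01,0,0,0],[0.6,0.01,0.035,0,0,0,0],[0.6,0.01,0.035,0,0,0,0],[0.6,0.01,0.035,0,0,0,0],[0.6,0.01,0.035,0,0,0,0],[0.6,0.01,0.035,0,0,0,0],[0.6,0.009,0.031,0,0,0,0],[0.6,0,0,0,0,0,0],[0.6,0,0,0,0,0,0]]' 20; python3 wl.py w12
python3 - <<'E'
from h import *
print([(d['conf'],d['extent']) for d in models.search_frame('wrist','cup')[:3]],[(d['conf'],d['extent']) for d in models.search_frame('wrist','cup_lid')[:4]])
im=get_image('top');cv2.imwrite('pics/t2.png',im[:,:,::-1])
print([(d['conf'],np.round(d['extent'])) for d in models.search_frame('top','cup_lid')[:4]])
c=np.load('pics/w12.npz');K=c['mtx']
def proj(X):
    d=c['R']@X+c['t'];d=d/np.linalg.norm(d);th=np.arccos(d[2]);s=th/np.hypot(d[0],d[1]);return np.array([K[0,2]+K[0,0]*s*d[0],K[1,2]+K[1,1]*s*d[1]])
for e in np.eye(3)[:2]:
  for s in(-1,1): print('cup rim pred',proj(np.array([.377,.2403,.055])+s*.031*e))
# cup brown pixels
hs=cv2.cvtColor(c['im'],cv2.COLOR_RGB2HSV);m=((hs[:,:,0]<20)&(hs[:,:,1]>90)).astype(np.uint8)
n,l,s,ct=cv2.connectedComponentsWithStats(m)
print([(a.tolist(),b) for a,b in zip(s[1:],ct[1:]) if a[4]>100])
go(.377,.2403)
E
```

```text
t: 20.75
tool_pos: [0.3769, 0.2404, 0.1586]
tool_rot: [-0.002, 3.141, -0.0]
contact_force: [-0.2, -0.2, 0.4]
opening: 0.0618
tcp [0.3772 0.2398 0.1585] t 20.8 open 0.06169313146663681 jaw yaw 89.99140704990154 q6 -1.1706794602575525
[(0.63, [0.0, 318.8, 43.6, 392.7]), (0.56, [247.7, 167.0, 320.0, 224.6])] [(0.96, [282.2, 44.5, 354.3, 117.5]), (0.88, [216.2, 214.7, 348.5, 337.5]), (0.83, [143.3, 184.7, 205.7, 246.7]), (0.77, [0.0, 171.9, 24.6, 218.8])]
[(0.94, array([309., 246., 332., 268.])), (0.63, array([221., 235., 246., 256.])), (0.43, array([184., 279., 190., 291.])), (0.4, array([176., 240., 191., 269.]))]
cup rim pred [280.1316 167.5175]
cup rim pred [280.101  242.4221]
cup rim pred [241.0051 206.2522]
cup rim pred [319.2373 206.331 ]
[([112, 58, 77, 78, 2159], array([146.8833,  97.1135])), ([247, 169, 76, 54, 2796], array([285.9235, 195.4796])), ([392, 354, 29, 19, 314], array([406.172 , 363.3981]))]
shift(tool xyz) [ 0.0005  0.0011 -0.    ] dist 0.0011736282801539104 t 21.0 F [-0.1375  0.5717 -1.0081] open 0.06157936782846984 tilt [ 0.0002 -0.0001 -1.    ]
jaw yaw 89.8749995826353 q6 -1.1704264257897379
```

```bash
python3 -m creep '[[0.6,0,0.002,0.02,0,0,0],[0.6,0,0,0.03,0,0,0],[0.6,0,0,0.025,0,0,0],[0.6,0,0,0.015,0,0,0],[0.6,0,0,0.007,0,0,0],[0.6,0,0,0.004,0,0,0],[0.6,0,0,0.002,0,0,0],[0.6,0,0,0,0,0,0],[0.6,0,0,0,0,0,0]]' 20
```

```text
t: 21.9
tool_pos: [0.3778, 0.2423, 0.056]
tool_rot: [0.001, 3.14, 0.001]
contact_force: [-0.2, -0.1, 0.1]
opening: 0.0619
```

```bash
python3 -m creep '[[0.6,0,0,0.0015,0,0,0],[0.6,0,0,0.0015,0,0,0],[0.6,0,0,0,0,0,0],[0.6,0,0,0,0,0,0]]' 20; python3 wl.py w13
```

```text
t: 22.3
tool_pos: [0.377, 0.2421, 0.052]
tool_rot: [-0.001, -3.141, 0.0]
contact_force: [-0.5, 0.2, 0.2]
opening: 0.0619
tcp [0.3771 0.2421 0.0521] t 22.35 open 0.061448963936846596 jaw yaw 89.97582932979148 q6 -1.1660292923190811
```

```bash
python3 -m creep '[[0.6,0,0,0.001,0,0,0],[0.6,0,0,0,0,0,0],[0.6,0,0,0,0,0,0]]' 20; python3 -m creep '[[0.78,0,0,0,0,0,0],[0.9,0,0,0,0,0,0],[1,0,0,0,0,0,0],[1,0,0,0,0,0,0],[1,0,0,-0.01,0,0,0],[1,0,0,-0.03,0,0,0],[1,0,0,-0.04,0,0,0],[1,0,0,-0.03,0,0,0],[1,0,0,-0.02,0,0,0],[1,0,0,-0.01,0,0,0],[1,0,0,0,0,0,0],[1,0,0,0,0,0,0]]'; python3 wl.py w14
python3 - <<'E'
from h import *
cv2.imwrite('pics/s2.png',get_image('scene')[:,:,::-1])
a=cv2.imread('pics/s2.png')[160:250,250:370];b=cv2.imread('pics/w14.png')[90:330,180:420]
a=cv2.resize(a,(520,390),interpolation=cv2.INTER_CUBIC);b=cv2.resize(b,(270,270))
o=np.zeros((390,800,3),np.uint8);o[:,:520]=a;o[:270,530:]=b;cv2.imwrite('pics/c14.png',o)
E
```

```text
t: 22.65
tool_pos: [0.3774, 0.2422, 0.0516]
tool_rot: [0.001, 3.141, 0.0]
contact_force: [-1.5, -0.3, 3.2]
opening: 0.0614
t: 23.85
tool_pos: [0.3766, 0.2418, 0.1902]
tool_rot: [-0.001, -3.14, 0.001]
contact_force: [0.1, 1.0, -0.8]
opening: 0.0851
tcp [0.3763 0.2417 0.1895] t 23.9 open 0.08519725582696204 jaw yaw 89.9722271286084 q6 -1.166038288532033
```

View pics/c14.png

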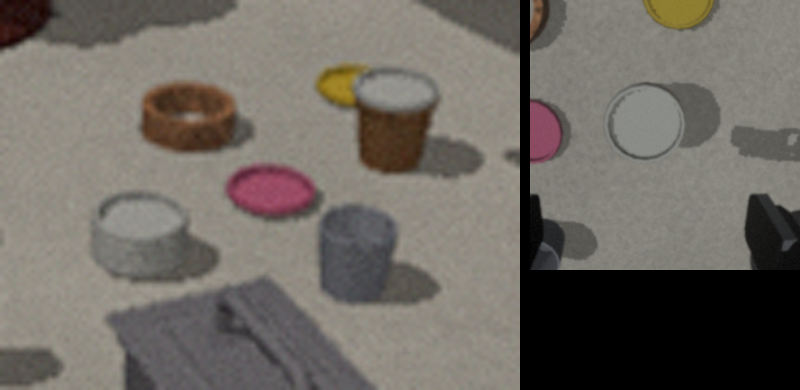

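The cup lid sits flush and level on the cup, and the pile is intact. On to the round lid; from here I'll check by numbers only, since the viewing budget is used.

```bash
python3 -m creep '[[0.8,0,-0.018,0,0,0,0],[0.8,0.001,-0.0376,-0.001,0,0,0],[0.8,0.001,-0.0376,-0.001,0,0,0],[0.8,0.001,-0.0376,-0.001,0,0,0],[0.8,0.001,-0.0376,-0.001,0,0,0],[0.8,0.001,-0.0376,-0.001,0,0,0],[0.8,0.001,-0.0376,-0.001,0,0,0],[0.8,0.001,-0.0376,-0.001,0,0,0],[0.8,0.001,-0.0376,-0.001,0,0,0],[0.8,0.001,-0.0376,-0.001,0,0,0],[0.8,0.001,-0.0376,-0.001,0,0,0],[0.8,0.001,-0.0376,-0.001,0,0,0],[0.8,0.001,-0.0376,0,0,0,0],[0.8,0.001,-0.0376,0,0,0,0],[0.8,0,-0.018,0,0,0,0],[0.8,0,0,0,0,0,0],[0.8,0,0,0,0,0,0],[0.8,0,0,0,0,0,0]]'; python3 wl.py w15
python3 - <<'E'
from h import *
print([(d['conf'],d['extent']) for d in models.search_frame('wrist','lid_round')[:3]])
c=np.load('pics/w15.npz');g=c['im'].max(2);m=((g<45)).astype(np.uint8);m[260:]=0
n,l,s,ct=cv2.connectedComponentsWithStats(m)
for a,b in zip(s[1:],ct[1:]):
    if a[4]>60: print(a.tolist(),b,world(c,b,.040,True))
E
```

```text
t: 25.75
tool_pos: [0.3637, -0.2816, 0.2013]
tool_rot: [0.001, -3.141, -0.002]
contact_force: [-0.7, -0.7, 0.0]
opening: 0.0682
tcp [ 0.3638 -0.2816  0.2016] t 25.8 open 0.06820457379123669 jaw yaw 90.04401456190584 q6 -2.3923972001504095
[(0.7, [227.6, 109.0, 358.9, 243.4])]
[49, 79, 20, 181, 448] [ 54.9598 166.9286] [ 0.3348 -0.5348]
[0, 134, 15, 80, 784] [  4.8673 179.1046] [ 0.345  -0.6291]
[552, 140, 8, 16, 69] [556.2899 146.2464] [0.3038 0.0581]
[282, 174, 28, 29, 625] [295.4272 187.712 ] [ 0.3626 -0.267 ]
```

```bash
python3 -m creep '[[0.7,0.0006,0.0146,0.03,0,0,0],[0.7,0,0,0.04,0,0,0],[0.7,0,0,0.04,0,0,0],[0.7,0,0,0.03,0,0,0],[0.7,0,0,0.02,0,0,0],[0.7,0,0,0.01,0,0,0],[0.7,0,0,0.007,0,0,0],[0.7,0,0,0.004,0,0,0],[0.7,0,0,0,0,0,0],[0.7,0,0,0,0,0,0]]' 60; python3 wl.py w16
python3 - <<'E'
from h import *
c=np.load('pics/w15.npz');print('plate centre',world(c,(293.2,176.2),.011,True),'dia',np.linalg.norm(world(c,(227.6,176),.011,True)-world(c,(358.9,176),.011,True)))
E
```

```text
t: 26.85
tool_pos: [0.3639, -0.2687, 0.0221]
tool_rot: [0.001, 3.14, -0.002]
contact_force: [-0.3, -0.4, 0.2]
opening: 0.0593
tcp [ 0.3639 -0.2688  0.0222] t 26.9 open 0.05978589303863844 jaw yaw 89.97215411584817 q6 -2.371243602854508
plate centre [ 0.3573 -0.268 ] dia 0.13870152689632886
```

```bash
python3 -m creep '[[0.7,0.001,0.0008,0.004,0,0,0],[0.7,0,0,0.0015,0,0,0],[0.7,0,0,0,0,0,0],[0.5,0,0,0,0,0,0],[0.1,0,0,0,0,0,0],[0,0,0,0,0,0,0],[0,0,0,0,0,0,0],[0,0,0,0,0,0,0],[0,0,0,0,0,0,0]]' 80; python3 -m creep '[[0,0,0,-0.01,0,0,0],[0,0,0,-0.03,0,0,0],[0,0,0,-0.04,0,0,0],[0,0,0,-0.04,0,0,0],[0,0,0,-0.03,0,0,0],[0,0,0,-0.02,0,0,0],[0,0,0,-0.01,0,0,0],[0,0,0,0,0,0,0]]'; python3 -c "
from h import *
go(.5455,.4136,.19)"
```

```text
t: 27.8
tool_pos: [0.3624, -0.2676, 0.016]
tool_rot: [0.001, 3.141, -0.001]
contact_force: [-1.1, 0.5, 4.2]
opening: 0.0257
t: 28.6
tool_pos: [0.3627, -0.2677, 0.1967]
tool_rot: [0.001, 3.14, -0.003]
contact_force: [-0.3, -0.5, -3.1]
opening: 0.0257
shift(tool xyz) [-0.1826  0.6814  0.0059] dist 0.7054146932313978 t 28.6 F [-0.2886 -0.49   -3.1275] open 0.02570328572863322 tilt [ 0.0017 -0.0016 -1.    ]
jaw yaw 89.97723672635864 q6 -2.3716635488779354
```

```bash
python3 -m creep '[[0,-0.005,0.018,0,0,0,0],[0,-0.01,0.0374,0,0,0,0],[0,-0.01,0.0374,0,0,0,0],[0,-0.01,0.0374,0,0,0,0],[0,-0.01,0.0374,0,0,0,0],[0,-0.01,0.0374,0,0,0,0],[0,-0.01,0.0374,0,0,0,0],[0,-0.01,0.0374,0,0,0,0],[0,-0.01,0.0374,0,0,0,0],[0,-0.01,0.0374,0,0,0,0],[0,-0.01,0.0374,0,0,0,0],[0,-0.01,0.0374,0,0,0,0],[0,-0.01,0.0374,0,0,0,0],[0,-0.01,0.0374,0,0,0,0],[0,-0.01,0.0374,0,0,0,0],[0,0,0,0,0,0,0],[0,0,0,0,0,0,0],[0,0,0,0,0,0,0]]' 80; python3 wl.py w17
python3 - <<'E'
from h import *
from scipy.optimize import minimize
w=models.search_frame('wrist','pan_round')[:2];print([(d['conf'],d['extent']) for d in w])
im=get_image('top');t=models.search_frame('top','pan_round')[:2];print([(d['conf'],np.round(d['extent'])) for d in t])
cw=np.load('pics/w17.npz');ct=calibration('top')
def pr(c,X,fish):
    d=X@np.asarray(c['R']).T+c['t'];K=c['mtx']
    s=1/d[:,2] if not fish else np.arctan2(np.hypot(d[:,0],d[:,1]),d[:,2])/np.hypot(d[:,0],d[:,1])
    return np.c_[K[0,2]+K[0,0]*s*d[:,0],K[1,2]+K[1,1]*s*d[:,1]]
a=np.linspace(0,2*np.pi,120,endpoint=False)
ring=lambda p,r,z:np.c_[p[0]+r*np.cos(a),p[1]+r*np.sin(a),np.full(120,z)]
# gradient-magnitude fit of the outer rim and mouth edges
for nm,c,img,f in(('top',ct,im,False),('wrist',cw,cw['im'],True)):
    g=cv2.GaussianBlur(cv2.cvtColor(img,cv2.COLOR_RGB2GRAY).astype(np.float32),(0,0),1.2)
    G=np.hypot(cv2.Sobel(g,cv2.CV_32F,1,0),cv2.Sobel(g,cv2.CV_32F,0,1))
    best=[]
    for x in np.arange(.525,.567,.001):
        for y in np.arange(.393,.435,.001):
            sc=0
            for r in(.070,.061):
                q=pr(c,ring((x,y),r,.065),f).astype(np.float32);v=cv2.remap(G,q[None,:,0],q[None,:,1],cv2.INTER_LINEAR)[0];sc+=np.minimum(v,60).mean()
            best.append((sc,x,y))
    best.sort(reverse=True);print(nm,np.array(best[:6]))
go(.5455,.4136)
E
```

```text
t: 30.4
tool_pos: [0.5066, 0.2733, 0.1938]
tool_rot: [-0.001, -3.139, 0.002]
contact_force: [-0.2, -0.4, -3.0]
opening: 0.0254
tcp [0.5069 0.2732 0.1943] t 30.45 open 0.025476171944167646 jaw yaw 89.91845521900896 q6 -1.204146993795262
[(0.77, [394.8, 173.2, 489.9, 301.3])]
[(0.74, array([347., 181., 384., 184.])), (0.59, array([105., 200., 134., 213.]))]
top [[57.3207  0.547   0.418 ]
 [57.1625  0.548   0.418 ]
 [57.16    0.547   0.417 ]
 [57.0555  0.546   0.417 ]
 [56.8536  0.546   0.418 ]
 [56.8113  0.548   0.419 ]]
wrist [[83.4441  0.548   0.417 ]
 [82.9335  0.548   0.418 ]
 [81.8673  0.549   0.418 ]
 [81.817   0.547   0.417 ]
 [81.7205  0.548   0.416 ]
 [81.6508  0.549   0.417 ]]
shift(tool xyz) [-0.0378  0.1404 -0.    ] dist 0.14539040687252514 t 30.6 F [ 1.3244 -0.5877 -3.314 ] open 0.02540608644972317 tilt [-0.0002 -0.0001 -1.    ]
jaw yaw 89.89728675068216 q6 -1.2040352143831683
```

```bash
python3 -m creep '[[0,-0.005,0.018,0,0,0,0],[0,-0.01,0.036,0,0,0,0],[0,-0.01,0.036,0,0,0,0],[0,-0.01,0.036,0,0,0,0],[0,-0.0055,0.0183,0,0,0,0],[0,0,0,0,0,0,0],[0,0,0,0.03,0,0,0],[0,0,0,0.03,0,0,0],[0,0,0,0.025,0,0,0],[0,0,0,0.015,0,0,0],[0,0,0,0.008,0,0,0],[0,0,0,0.005,0,0,0],[0,0,0,0.003,0,0,0],[0,0,0,0,0,0,0],[0,0,0,0,0,0,0]]' 80
```

```text
t: 32.1
tool_pos: [0.5487, 0.4189, 0.0809]
tool_rot: [0.001, 3.14, 0.002]
contact_force: [-0.9, -0.3, -1.7]
opening: 0.0259
```

```bash
python3 -m creep '[[0,0,-0.001,0.002,0,0,0],[0,0,0,0.002,0,0,0],[0,0,0,0,0,0,0],[0,0,0,0,0,0,0]]'
```

```text
t: 32.5
tool_pos: [0.548, 0.4174, 0.0755]
tool_rot: [-0.001, -3.141, 0.0]
contact_force: [-0.0, 0.2, -2.7]
opening: 0.0257
```

```bash
python3 -m creep '[[0,0,0,0.001,0,0,0],[0,0,0,0.001,0,0,0],[0,0,0,0,0,0,0],[0,0,0,0,0,0,0]]'
```

```text
t: 32.9
tool_pos: [0.548, 0.4174, 0.0735]
tool_rot: [-0.001, -3.141, 0.0]
contact_force: [0.2, -0.5, -1.9]
opening: 0.0256
```

```bash
python3 -m creep '[[0,0,0,0.0008,0,0,0],[0,0,0,0,0,0,0],[0,0,0,0,0,0,0]]'; python3 -m creep '[[0.35,0,0,0,0,0,0],[0.6,0,0,0,0,0,0],[0.65,0,0,0,0,0,0],[0.65,0,0,0,0,0,0],[0.65,0,0,0,0,0,0],[0.65,0,0,-0.01,0,0,0],[0.65,0,0,-0.03,0,0,0],[0.65,0,0,-0.04,0,0,0],[0.65,0,0,-0.03,0,0,0],[0.65,0,0,-0.02,0,0,0],[0.65,0,0,0,0,0,0],[0.65,0,0,0,0,0,0]]'; python3 wl.py w18
python3 - <<'E'
from h import *
c=np.load('pics/w18.npz')
print([(d['conf'],d['extent']) for d in models.search_frame('wrist','lid_round')[:2]])
def pr(X):
    d=X@c['R'].T+c['t'];K=c['mtx'];h=np.hypot(d[:,0],d[:,1]);s=np.arctan2(h,d[:,2])/h
    return np.c_[K[0,2]+K[0,0]*s*d[:,0],K[1,2]+K[1,1]*s*d[:,1]]
g=cv2.GaussianBlur(cv2.cvtColor(c['im'],cv2.COLOR_RGB2GRAY).astype(np.float32),(0,0),1.2)
G=np.hypot(cv2.Sobel(g,cv2.CV_32F,1,0),cv2.Sobel(g,cv2.CV_32F,0,1))
a=np.linspace(0,2*np.pi,160,endpoint=False);b=[]
for z in np.arange(.052,.086,.002):
  for x in np.arange(.534,.562,.001):
    for y in np.arange(.403,.431,.001):
      q=pr(np.c_[x+.071*np.cos(a),y+.071*np.sin(a),0*a+z]).astype(np.float32)
      b.append((np.minimum(cv2.remap(G,q[None,:,0],q[None,:,1],cv2.INTER_LINEAR)[0],60).mean(),x,y,z))
b.sort(reverse=True);print(np.array(b[:6]))
m=(c['im'].max(2)<45).astype(np.uint8);m[260:]=0
n,l,s,ct=cv2.connectedComponentsWithStats(m)
print([(q.tolist(),w,world(c,w,.097,True)) for q,w in zip(s[1:],ct[1:]) if 150<q[4]<3000])
E
```

```text
t: 33.2
tool_pos: [0.5483, 0.4176, 0.0731]
tool_rot: [0.001, 3.141, 0.0]
contact_force: [0.8, -0.2, -0.5]
opening: 0.026
t: 34.4
tool_pos: [0.5481, 0.4175, 0.2031]
tool_rot: [0.001, 3.141, 0.001]
contact_force: [-0.1, 0.2, -0.2]
opening: 0.0556
tcp [0.5475 0.4171 0.2014] t 34.45 open 0.05537666599207714 jaw yaw 89.97258202880067 q6 -1.0272874812087986
[(0.56, [203.5, 111.3, 361.8, 269.4])]
[[48.5588  0.549   0.418   0.066 ]
 [48.3108  0.55    0.418   0.064 ]
 [48.2989  0.549   0.419   0.066 ]
 [48.1971  0.551   0.418   0.062 ]
 [48.1503  0.549   0.418   0.068 ]
 [48.144   0.55    0.418   0.066 ]]
[([495, 75, 65, 24, 524], array([526.6622,  86.5668]), array([0.4337, 0.6444])), ([536, 135, 24, 17, 214], array([547.0047, 144.0374]), array([0.4851, 0.6795])), ([265, 188, 33, 35, 908], array([281.0903, 205.0617]), array([0.5479, 0.4182])), ([0, 220, 27, 40, 827], array([ 10.1028, 241.3301]), array([0.589 , 0.1187])), ([474, 238, 26, 20, 262], array([484.0153, 249.645 ]), array([0.5932, 0.6157]))]
```

```bash
python3 -c "
from station import finish_job
print(finish_job())"
```

```text
the job is handed in; nothing more can be done
None
```

All four containers are closed with their own lids, and I handed the job in at about 34 s. `finish_job` gives no verdict, so the results below are from my own checks.

- **Square and oblong lids:** The plate sizes in the wrist view matched the seated height, square with the pans. The scene picture showed both lying flush. I measured the square lid about 4 mm from my estimate of the pan's centre, and the oblong lid about 3 mm. Both are within the 12 mm allowed.
- **Cup lid:** After a 5 mm test lift, the picture showed only the top lid coming up. It made contact at the expected height (about 3 N). The scene and wrist pictures showed it level on the cup, with the pile standing whole.
- **Round lid:** I had used all 16 picture views by then, so I checked this one by numbers only. The plate edge fitted at (0.549, 0.418), about 2 mm from the fitted pan centre, with its top at about 66 mm where 68 mm is nominal. The knob's position agreed within about 1 mm.

One thing fell short of a clear result: the round lid gave no firm contact force before I let go. The wrist force only fell from about -2 N to -0.5 N, so its seating rests on the fit afterwards. I saw no container or pile move in the pictures, but I did not measure their final positions against the start.

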